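Load the corn into the soup pot and close up

ROBOT

A 6-joint arm with a two-finger parallel gripper is mounted at the origin on the work surface. World frame = base frame: x ahead of the robot, y to its left, z up, the work surface at z = 0. Lengths are in mm, angles in rad, forces in N, time in s.
With the tool pointing down it reaches from about 300 to 775 mm from the base axis. Payload 14.6 kg.
Tool frame: the origin (TCP) lies midway between the tips of the shut fingers; the grasp point (between the pads) lies 19 mm behind it (manip.grasp_offset is the distance from the TCP to the grasp point, in mm); z points along the fingers, y is the line along which they close (so a half turn about z gives the same grasp; the last joint's range is limited). The gripper opens to 94 mm and grips with 3 to 60 N. Pads are 16 mm wide; open, the fingers measure 119 mm over their backs; the gripper's body (75 mm by 177 mm) begins 78 mm behind the grasp point.
Start: joints at [1.177, 0.3, 1.521, -0, 1.321, -0.067], TCP at [176.555, 520.882, 205.446] pointing down, gripper open.
Joint ranges: [-3.03, 3.03], [-0.79, 2.21], [0.23, 2.52], [-1.04, 4.18], [0, 3.07], [-2.55, 2.55]. Speed limits (rad/s): [2.22, 2.22, 2.57, 3.14, 3.14, 3.14].

INTERFACE

Orientations are given as [roll, pitch, yaw] about the fixed x, y, z axes, in that order (R = Rz(yaw) Ry(pitch) Rx(roll)).
In Python, from cell import manip, viewer gives the robot as it stands. The module is installed in compiled form; this text tells all that it offers.
- The arm moves only by the tool move_arm, never from a script. Its argument "moves" is a list of rows, each a list of 4 numbers: the shift along the tool's x, y, z in m, then the turn about the tool's z in rad. A call has 1 to 12 rows; each row is the pose to reach, as a shift and turn from the pose commanded when the call began, along the tool's axes at that moment; what a row does not reach only later rows make up. A row lasts 1/10 s, in which the tool goes at most 50 mm and 8.59 degrees, less where a joint would pass 70% of its speed; a pose out of reach is approached as far as the arm can. A call with a gripper value outside its range is refused whole. "jaw" is the finger opening in m, from 0 to 0.094, set as the call begins (left out, the last holds). The fingers move at their own pace and stop on an object; "squeeze" is the grip in N (left out, the last holds). Time passes only in rows, so rows that repeat a pose let the fingers close. It gives the time, the measured TCP pose, the force, the opening and the grip force at its end, in the units of the state.
- manip.read_state(): the state, without advancing time (a new reading comes with each control period).
- viewer.camera(name): name is "scene" or "top" or "wrist"; returns a dict with "frame" (420x560x3 uint8, blue, green, red), "z_map" (420x560 float32, mm along the optical axis (not along the pixel's ray), 0 where there is no reading), "fx", "fy", "cx", "cy" (pixels), "origin" and "orientation" of the camera in the world. Camera axes: x right, y down, z forward; pixel columns grow to the right and rows downward; lengths in mm; the calibration is good to about 2 mm. A picture is of the moment at which its call begins.
- manip.sign_off(): hands the job in; it is judged then, once.
The state is a dict: "clock": time; "joints": joint angles; "qd": joint speeds; "effort": joint torques, N m; "eef_pos": TCP position; "eef_rot": TCP orientation; "wrist_force": force on the tool from outside, world axes, zero at the start; "moment": the same for the moment, N m; "finger_gap": finger opening in mm; "finger_force": force on a finger pad.
Only numpy, scipy, OpenCV 4.12 (cv2) and the standard library are available. Lean on these libraries where they do the work, as an engineer would, in place of code of your own. Each camera call takes 0.05 s, during which the arm holds its last target. There are 200 camera calls.

TASK

The soup pot needs its corn. Lift the lid off the blue pot by its knob and lay it flat on the round cork trivet, lift the wooden cover off the grey keeper box by its grip and lay it flat on the red mat; once both are lying there, move every piece of corn from the keeper into the pot. Then put the cover back on the empty keeper and the lid back on the pot, both fully seated, and leave the other things on the ledge where they are.

Things in the scene. Friction and masses are not known exactly. Their poses are not given: they have to be found in the camera images.
- pot: Fixed blue enamel pot, round, 180 mm outside diameter, wall 5 mm (inner diameter 170), 80 mm high, inner floor at 6 mm, two small steel lug handles reaching 117 mm from the axis along its +x and -x at 57 mm height. Origin: centre of its underside, z up.
- pot_lid: Loose blue lid, 190 mm diameter, 0.4 kg. Origin: centre of the underside of its plug, z up. Plug 158 mm diameter, 10 mm deep (6 mm play all round in the pot). Flange from z 10 mm rests on the pot's rim: seated, its origin is 70 mm above the pot's. Top domed to z 22 mm; from there a black round knob, 30 mm diameter, rises on the axis to z 62 mm. Laid down flat it rests on the plug.
- keeper: Fixed grey open food box, 150 mm (x) by 195 mm (y), 72 mm high, walls and floor 5 mm (inside 140 by 185 mm). The corn stands in a row along its y. Origin: centre of its underside, z up.
- keeper_cover: Loose wooden cover, 155 (x) by 200 mm (y), 0.35 kg. Origin: centre of the underside of its plug, z up. Plug 130 by 175 mm, 8 mm deep (5 mm play). Plate at z 8 to 14 mm rests on the keeper's rim: seated, its origin is 64 mm above the keeper's, long sides parallel (half turn is the same). Dark bar grip in the middle, 20 mm wide (x), 60 mm long (y), z 14 to 52 mm. Laid flat it rests on the plug.
- trivet: Fixed round cork trivet, 170 mm diameter, 12 mm thick. Origin: centre of its underside; its top is at 12 mm.
- mat: Fixed red mat, 170 mm (x) by 220 mm (y), 5 mm thick. Origin: centre of its underside; its top is at 5 mm.
- corn0: Piece of corn cob, a yellow upright cylinder, 40 mm diameter, 55 mm high, 70 g; 46 mm from its neighbours' axes in the row. Origin: centre of its lower end, z along its axis. May be absent (2 to 4 pieces are there).
- corn1: Piece of corn cob, a yellow upright cylinder, 40 mm diameter, 55 mm high, 70 g; 46 mm from its neighbours' axes in the row. Origin: centre of its lower end, z along its axis. May be absent (2 to 4 pieces are there).
- corn2: Piece of corn cob, a yellow upright cylinder, 40 mm diameter, 55 mm high, 70 g; 46 mm from its neighbours' axes in the row. Origin: centre of its lower end, z along its axis. May be absent (2 to 4 pieces are there).
- corn3: Piece of corn cob, a yellow upright cylinder, 40 mm diameter, 55 mm high, 70 g; 46 mm from its neighbours' axes in the row. Origin: centre of its lower end, z along its axis. May be absent (2 to 4 pieces are there).
- salt_jar: Bystander: glass jar with red cap, 64 mm diameter, 100 mm high. Origin: centre of its underside.
- ladle: Bystander: steel ladle lying along its y, 240 mm long, up to 35 mm high. Origin: underside at mid-length.
- tongs: Bystander: steel salad tongs lying along their y, 210 mm long, 20 mm high. Origin: underside at mid-length.
- lime: Bystander: a lime, 52 mm diameter. Origin: its underside as it starts.

How it is judged:
By the outcome, as a careful person would: the job done as asked, in the order asked, and still so for the second after the job is handed in, with the robot touching nothing.
Of corn0, corn1, corn2, corn3 only 2 to 4 are there at a start; the rules pass over those that are not, and their reading is None.
At some moment in a run one of pot_lid, keeper_cover may be knocked a few centimetres aside while the robot is not near it.
It also fails if it takes over 210 s, if anything falls off the work surface, if the arm or the gripper's body presses on something with over 40 N, if the wrist force passes 120 N, or if a joint passes its speed limit or range.

## Working session

There is one attempt and no reset: what is moved stays moved. The work goes in short steps, Python scripts to look and compute and a tool call to move; the robot and the scene stay as the last step left them, time stands still between calls to the robot, and variables do not carry over. Pictures are saved under pics/ and viewed, at most 14 in all, crops included, and the job is handed in when it is done.

Besides the shell and the picture viewer there is one more tool, called as a command line: name --pt "numbers of a row" for each row, then --argument value for the rest. move_arm: Moves the arm, as the interface text tells. Its arguments: {"type":"object","properties":{"moves":{"type":"array"},"jaw":{"type":"number"},"squeeze":{"type":"number"}},"required":["moves"]}

```bash
ls; mkdir -p pics
python3 - <<'E'
from cell import manip, viewer
import cv2,numpy as np
s=manip.read_state();print({k:np.round(v,3).tolist() for k,v in s.items()})
fs=[]
for n in("scene","top","wrist"):
    c=viewer.camera(n);np.savez("cam_%s.npz"%n,**c);cv2.imwrite("pics/a_%s.png"%n,c["frame"])
    print(n,c["fx"],c["fy"],c["cx"],c["cy"],c["origin"],c["orientation"])
E
```

```text
pics
{'clock': 0.0, 'joints': [1.177, 0.3, 1.522, 0.0, 1.321, -0.067], 'qd': [-0.0, -0.001, -0.0, 0.0, 0.002, -0.0], 'effort': [0.0, -53.181, -35.274, 0.071, 0.024, -0.0], 'eef_pos': [176.461, 520.631, 204.877], 'eef_rot': [-3.14, -0.0, 2.815], 'wrist_force': [0.246, -0.512, 0.35], 'moment': [0.016, -0.012, 0.033], 'finger_force': 0.0, 'finger_gap': 93.78}
scene 437.66034217824165 437.66034217824165 276.0279400972983 212.72652922176974 [1248.90611638  457.49498328  628.22740851] [-2.13952692  0.01311614  2.11257257]
top 464.77865959558204 464.77865959558204 274.2595539720158 205.1330225937967 [ 304.67102299  -33.07282402 1409.0957178 ] [-2.98360184  0.01025581 -1.5813929 ]
wrist 360.02126085944747 360.02126085944747 286.16565806228067 209.57729319609004 [104.89911948 545.32804244 384.9981648 ] [2.87578872e+00 5.91358656e-04 1.24366509e+00]
```

View pics/a_top.png

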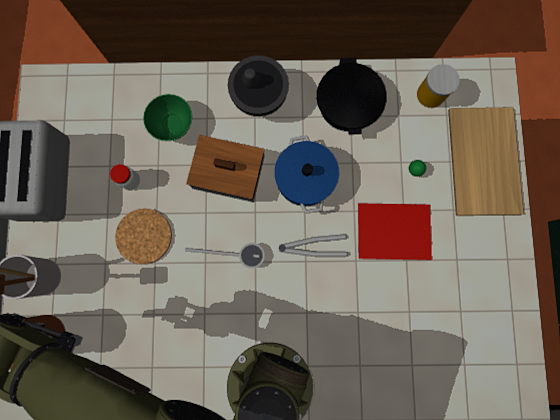

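View pics/a_scene.png

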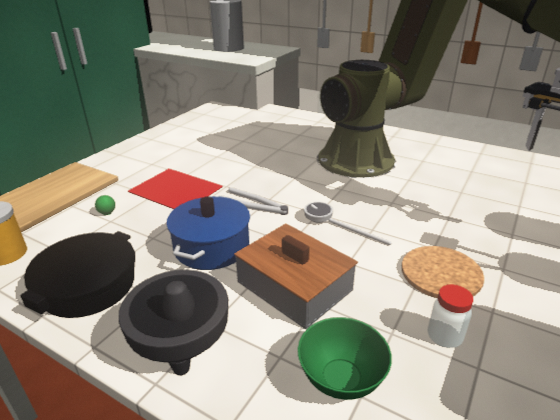

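The top view shows the lid at about (307,173), the cover at (226,167), the trivet at (144,236) and the mat at (395,232). The tongs and ladle lie between them at about (315,245) and (225,252). The scene view agrees: knob at (207,206), grip at (295,248). Everything is closed and seated.

```bash
cat > h.py <<'E'
import numpy as np, cv2
from scipy.spatial.transform import Rotation as Ro
def load(n): return dict(np.load("cam_%s.npz"%n))
def grab(n):
    from cell import viewer
    c=viewer.camera(n);np.savez("cam_%s.npz"%n,**c);return c
def rays(c):
    v,u=np.mgrid[:420,:560]
    d=np.stack([(u-c["cx"])/c["fx"],(v-c["cy"])/c["fy"],np.ones(u.shape)],-1)
    return d@Ro.from_euler("xyz",c["orientation"]).as_matrix().T
def cloud(c): return np.asarray(c["origin"])+rays(c)*c["z_map"][...,None]
def onplane(c,z):
    r=rays(c);return np.asarray(c["origin"])+r*((z-c["origin"][2])/r[...,2])[...,None]
def hsv(c): return cv2.cvtColor(c["frame"],cv2.COLOR_BGR2HSV)
def big(m,box=None):
    m=m.astype(np.uint8)
    if box is not None:
        k=np.zeros_like(m);x0,y0,x1,y1=box;k[y0:y1,x0:x1]=1;m=m*k
    n,l,s,_=cv2.connectedComponentsWithStats(m)
    return l==1+np.argmax(s[1:,4])
def ray(c,u,v):
    d=Ro.from_euler("xyz",c["orientation"]).apply([(u-c["cx"])/c["fx"],(v-c["cy"])/c["fy"],1]);return d/np.linalg.norm(d)
def tri(c1,p1,c2,p2):
    d1,d2=ray(c1,*p1),ray(c2,*p2);o1,o2=np.array(c1["origin"]),np.array(c2["origin"])
    a=np.linalg.lstsq(np.stack([d1,-d2],1),o2-o1,rcond=None)[0]
    q1,q2=o1+a[0]*d1,o2+a[1]*d2;return (q1+q2)/2,np.linalg.norm(q1-q2)
def cen(m): v,u=np.nonzero(m);return u.mean(),v.mean()
def rect(P,m):
    return cv2.minAreaRect(P[m][:,:2].astype(np.float32))
E
python3 - <<'E'
from h import *
np.set_printoptions(suppress=True,precision=1)
T,S=load("top"),load("scene")
for n,c in(("top",T),("scene",S)):
    P=cloud(c);H=hsv(c);h,s,v=H[...,0],H[...,1],H[...,2]
    X,Y,Z=P[...,0],P[...,1],P[...,2]
    wk=(X>200)&(X<760)&(abs(Y)<500)
    red=big(wk&((h<6)|(h>174))&(s>180)&(v>100)&(Z<30))
    print(n,"mat",rect(P,red),"z",np.median(Z[red]), "plane",rect(onplane(c,5),red))
    cork=big(wk&(h>5)&(h<22)&(s>80)&(Z<30)&(Z>3)); print("cork",cv2.minEnclosingCircle(P[cork][:,:2].astype(np.float32)),"plane",cv2.minEnclosingCircle(onplane(c,12)[cork][:,:2].astype(np.float32)),"z",np.median(Z[cork]))
    blue=big(wk&(h>100)&(h<125)&(s>120)&(Z>76)&(Z<110))
    print("lid",cv2.minEnclosingCircle(P[blue][:,:2].astype(np.float32)),"zmax",np.percentile(Z[blue],[5,95]))
    lc=cv2.minEnclosingCircle(P[blue][:,:2].astype(np.float32))[0]
    kn=(np.hypot(X-lc[0],Y-lc[1])<40)&(Z>124); print("knob",np.median(P[kn],0),cv2.minEnclosingCircle(P[kn][:,:2].astype(np.float32)),kn.sum(),cen(kn))
    cov=big(wk&(h>3)&(h<22)&(s>60)&(Z>62)&(Z<95)); print("cover",rect(P,cov),np.median(Z[cov]),"plane",rect(onplane(c,78),cov))
    cc=rect(P,cov)[0]
    g=(np.hypot(X-cc[0],Y-cc[1])<50)&(Z>106); print("grip",rect(P,g),np.median(Z[g]),g.sum(),cen(g))
    c["k"]=cen(kn);c["g"]=cen(g)
print("tri knob",tri(T,T["k"],S,S["k"]),"grip",tri(T,T["g"],S,S["g"]))
P=cloud(T);Z=P[...,2]
for nm,b,lo in(("salt",(95,155,145,195),80),("tongs",(270,225,355,262),6),("ladle",(180,240,272,270),6),("lime",(405,155,430,180),20),("bowl",(140,90,195,145),15),("mortar",(225,50,292,120),15),("pan",(312,55,392,135),15)):
    k=np.zeros(Z.shape,bool);k[b[1]:b[3],b[0]:b[2]]=1;k&=Z>lo
    print(nm,P[k].min(0),P[k].max(0))
E
```

```text
top mat ((445.48779296875, -383.2735595703125), (219.08079528808594, 167.077880859375), 88.28946685791016) z 4.492647360478941 plane ((444.4163818359375, -382.8783264160156), (217.34463500976562, 166.83961486816406), 89.08689880371094)
cork ((439.6165771484375, 377.3832702636719), 86.26283264160156) plane ((438.797607421875, 376.8653869628906), 84.61602020263672) z 11.599039178394605
lid ((612.7445068359375, -117.55024719238281), 95.40728759765625) zmax [81.2 93.2]
knob [ 611.  -115.7  130.4] ((611.9825439453125, -116.64942932128906), 14.875243186950684) 87 (np.float64(307.42528735632186), np.float64(168.64367816091954))
cover ((634.876953125, 121.64895629882812), (200.11900329589844, 156.84085083007812), 76.4375228881836) 77.59299475555895 plane ((634.0829467773438, 121.59126281738281), (199.6751251220703, 154.9711151123047), 76.41969299316406)
grip ((633.9246215820312, 121.45831298828125), (60.22770309448242, 20.01191520690918), 77.1434326171875) 114.72927165084366 147 (np.float64(223.96598639455783), np.float64(163.58503401360545))
scene mat ((497.7979736328125, -312.4367065429687
[... 784 characters left out ...]
.49127960205078)
grip ((635.841552734375, 125.28536987304688), (60.05580520629883, 22.531524658203125), 76.95889282226562) 113.7707462230365 252 (np.float64(295.50396825396825), np.float64(243.70238095238096))
tri knob (array([ 611.9, -116. ,  125.5]), np.float64(2.5063987022303604)) grip (array([634.3, 123. , 108. ]), np.float64(3.0871451080252514))
salt [304.7 -33.1  80. ] [ 641.2  453.9 1409.1]
tongs [ 304.7 -253.6    6. ] [ 463.8  -18.8 1409.1]
ladle [304.7 -33.1   6. ] [ 424.9  258.8 1409.1]
lime [ 304.7 -481.7   20.9] [ 657.5  -33.1 1409.1]
bowl [304.7 -33.1  15. ] [ 866.9  373.5 1409.1]
mortar [304.7 -66.7  62.1] [ 967.5  112.1 1409.1]
pan [ 304.7 -366.2   15.3] [ 977.7  -33.1 1409.1]
```

```bash
cat > d.py <<'E'
import sys,numpy as np
from cell import manip
from scipy.spatial.transform import Rotation as Ro
# usage: d.py x y z yawdeg  -> shift in tool axes (m), turn (rad)
s=manip.read_state();x,y,z,yaw=map(float,sys.argv[1:5])
R=Ro.from_euler("xyz",s["eef_rot"]).as_matrix()
d=R.T@(np.array([x,y,z])-s["eef_pos"])/1000
t=(np.degrees(s["eef_rot"][2])-yaw+180)%360-180
print("t",round(s["clock"],1),"shift",d.round(4),"turn",round(np.radians(t),4),"pos",np.round(s["eef_pos"],1),"yaw",np.degrees(s["eef_rot"][2]).round(1),"F",np.round(s["wrist_force"],1),"gap",round(s["finger_gap"],1))
E
python3 d.py 613 -116 200 76.4
```

```text
t 0.1 shift [-0.6178 -0.4629  0.0054] turn 1.4814 pos [176.5 520.7 205. ] yaw 161.3 F [-0.2  0.8  0. ] gap 93.7
```

move_arm --pt "-0.04 -0.03 0 0.1" --pt "-0.08 -0.06 0 0.2" --pt "-0.12 -0.09 0 0.3" --pt "-0.16 -0.12 0 0.4" --pt "-0.2 -0.15 0 0.5" --pt "-0.24 -0.18 0 0.6" --pt "-0.28 -0.21 0 0.7" --pt "-0.32 -0.24 0 0.8" --pt "-0.36 -0.27 0 0.9" --pt "-0.4 -0.3 0 1.0" --pt "-0.44 -0.33 0 1.1" --pt "-0.48 -0.36 0 1.2" --jaw 0.06

```text
clock: 1.35
eef_pos: [516.3, 23.8, 205.4]
eef_rot: [3.142, -0.0, 1.61]
wrist_force: [-0.6, 0.7, 0.7]
finger_gap: 59.9
finger_force: 0.0
```

```bash
python3 d.py 613 -116 200 76.4
```

```text
t 1.4 shift [-0.1435  0.091   0.0054] turn 0.277 pos [516.3  23.8 205.4] yaw 92.3 F [-0.6  0.7  0.7] gap 59.9
```

move_arm --pt "-0.04 0.025 0 0.07" --pt "-0.075 0.05 0 0.14" --pt "-0.11 0.07 0 0.21" --pt "-0.1435 0.091 0 0.277" --pt "-0.1435 0.091 0 0.277" --pt "-0.1435 0.091 0 0.277" --pt "-0.1435 0.091 0 0.277"

```text
clock: 2.05
eef_pos: [612.4, -112.7, 205.4]
eef_rot: [-3.141, -0.0, 1.339]
wrist_force: [0.1, -0.8, 0.2]
finger_gap: 59.8
finger_force: 0.0
```

```bash
python3 d.py 613 -116 98 76.4
python3 - <<'E'
from h import *
np.set_printoptions(suppress=True,precision=1)
c=grab("wrist");cv2.imwrite("pics/b.png",c["frame"]);P=cloud(c);Z=P[...,2];H=hsv(c)
k=(np.hypot(P[...,0]-613,P[...,1]+116)<40)&(Z>124)&(Z<140)
print(k.sum(),cv2.minEnclosingCircle(P[k][:,:2].astype(np.float32)) if k.any() else "",np.median(Z[k]))
b=(H[...,0]>100)&(H[...,0]<125)&(H[...,1]>120)&(Z>76)&(Z<110)
if b.any():print("lid",cv2.minEnclosingCircle(P[b][:,:2].astype(np.float32)),np.percentile(Z[b],[2,98]))
E
```

```text
t 2.0 shift [-0.0031  0.0014  0.1074] turn 0.0057 pos [ 612.4 -112.7  205.4] yaw 76.7 F [ 0.1 -0.8  0.2] gap 59.8
1251 ((614.56787109375, -115.14158630371094), 15.102849960327148) 132.47067562233204
lid ((680.0950317382812, -168.42532348632812), 178.2725372314453) [84.5 92.9]
```

View pics/b.png

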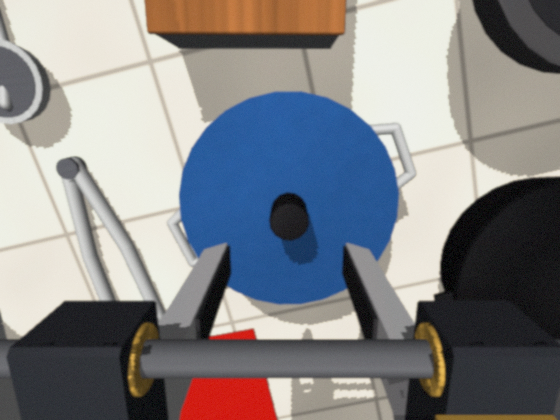

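The wrist picture shows the knob centred at about (289,216) between the open fingers, with the lid seated and clear all round. I'll go down and grip.

move_arm --pt "-0.0024 0.0022 0.04 0" --pt "-0.0024 0.0022 0.08 0" --pt "-0.0024 0.0022 0.1 0" --pt "-0.0024 0.0022 0.107 0" --pt "-0.0024 0.0022 0.107 0" --pt "-0.0024 0.0022 0.107 0"

```text
clock: 2.7
eef_pos: [615.0, -116.1, 100.2]
eef_rot: [3.139, 0.0, 1.338]
wrist_force: [-0.1, -0.5, 0.8]
finger_gap: 60.2
finger_force: 0.0
```

move_arm --pt "0 0 0 0" --pt "0 0 0 0" --pt "0 0 0 0" --pt "0 0 0 0" --pt "0 0 0 0" --pt "0 0 0 0" --jaw 0.01 --squeeze 35

```text
clock: 3.3
eef_pos: [614.4, -116.3, 98.7]
eef_rot: [-3.142, 0.0, 1.338]
wrist_force: [-3.2, 1.0, 3.7]
finger_gap: 29.6
finger_force: 35.0
```

move_arm --pt "0 0 -0.01 0" --pt "0 0 -0.03 0" --pt "0 0 -0.06 0" --pt "0 0 -0.09 0" --pt "0 0 -0.12 0" --pt "0 0 -0.12 0" --pt "0 0 -0.12 0" --pt "0 0 -0.12 0"

```text
clock: 4.1
eef_pos: [613.7, -116.2, 216.1]
eef_rot: [-3.138, -0.0, 1.338]
wrist_force: [0.3, 0.1, -4.7]
finger_gap: 29.3
finger_force: 35.0
```

```bash
python3 d.py 439 377 210 76.4
```

```text
t 4.1 shift [ 0.4395 -0.2839  0.0071] turn 0.0043 pos [ 613.7 -116.2  216.1] yaw 76.6 F [ 0.3  0.1 -4.7] gap 29.3
```

move_arm --pt "0.02 -0.013 0 0" --pt "0.055 -0.035 0 0" --pt "0.095 -0.061 0 0" --pt "0.135 -0.087 0 0" --pt "0.18 -0.116 0 0" --pt "0.225 -0.145 0 0" --pt "0.27 -0.174 0 0" --pt "0.315 -0.203 0 0" --pt "0.355 -0.229 0 0" --pt "0.395 -0.255 0 0" --pt "0.425 -0.275 0 0" --pt "0.4395 -0.2839 0 0"

```text
clock: 5.3
eef_pos: [437.3, 379.7, 216.5]
eef_rot: [-3.139, 0.002, 1.341]
wrist_force: [-0.3, 0.2, -4.2]
finger_gap: 29.4
finger_force: 35.0
```

move_arm --pt "0 0 0.03 0" --pt "0 0 0.07 0" --pt "0 0 0.11 0" --pt "0 0 0.14 0" --pt "0 0 0.155 0" --pt "0 0 0.155 0" --pt "0 0 0.155 0"

```text
clock: 6.0
eef_pos: [440.2, 377.0, 64.4]
eef_rot: [3.141, -0.001, 1.338]
wrist_force: [-0.0, -0.5, -3.4]
finger_gap: 29.6
finger_force: 35.0
```

```bash
python3 d.py 439 377 41 76.4
```

```text
t 6.0 shift [-0.0003 -0.0012  0.0234] turn 0.0042 pos [440.2 377.   64.4] yaw 76.6 F [-0.  -0.5 -3.4] gap 29.6
```

move_arm --pt "0 0 0.008 0" --pt "0 0 0.014 0" --pt "0 0 0.018 0" --pt "0 0 0.02 0" --pt "0 0 0.0215 0" --pt "0 0 0.0215 0" --pt "0 0 0.0215 0"

```text
clock: 6.7
eef_pos: [439.7, 376.9, 42.1]
eef_rot: [3.141, -0.0, 1.338]
wrist_force: [-0.5, 0.2, -4.2]
finger_gap: 29.5
finger_force: 35.0
```

move_arm --pt "0 0 0.001 0" --pt "0 0 0.002 0" --pt "0 0 0.0025 0" --pt "0 0 0.0025 0"

```text
clock: 7.1
eef_pos: [439.8, 376.9, 40.7]
eef_rot: [3.141, -0.001, 1.338]
wrist_force: [-4.3, -4.1, 8.8]
finger_gap: 29.7
finger_force: 35.0
```

Contact. I'll release, rise, and look at the cover and lid again.

move_arm --pt "0 0 -0.0015 0" --pt "0 0 -0.0015 0" --pt "0 0 -0.0015 0" --pt "0 0 -0.0015 0" --jaw 0.06

```text
clock: 7.5
eef_pos: [439.7, 376.9, 41.0]
eef_rot: [3.141, -0.0, 1.338]
wrist_force: [-0.1, -0.4, -0.7]
finger_gap: 57.8
finger_force: 0.0
```

move_arm --pt "0 0 -0.03 0" --pt "0 0 -0.07 0" --pt "0 0 -0.11 0" --pt "0 0 -0.155 0" --pt "0 0 -0.155 0" --pt "0 0 -0.155 0"

```text
clock: 8.1
eef_pos: [439.8, 376.9, 196.4]
eef_rot: [3.141, -0.001, 1.338]
wrist_force: [0.1, -0.2, -0.7]
finger_gap: 60.1
finger_force: 0.0
```

```bash
cat > look.py <<'E'
from h import *
import sys
np.set_printoptions(suppress=True,precision=1)
def see(n="top",save=None):
    c=grab(n)
    if save: cv2.imwrite("pics/%s.png"%save,c["frame"])
    P=cloud(c);H=hsv(c);h,s=H[...,0],H[...,1];X,Y,Z=P[...,0],P[...,1],P[...,2]
    wk=(X>250)&(X<760)&(abs(Y)<520)
    def cc(m): q=cv2.minEnclosingCircle(P[m][:,:2].astype(np.float32));return np.round(q[0],1),round(q[1],1)
    b=wk&(h>100)&(h<125)&(s>120)&(Z>15)
    if b.sum()>200:
        b=big(b);q=np.median(P[b],0);z=np.percentile(Z[b],[3,97]);print(n,"blue",cc(b&(Z>z[0]-5)),"z",z)
        k=big((np.hypot(X-q[0],Y-q[1])<60)&(Z>z[1]+32)&(Z<z[1]+60)) if ((np.hypot(X-q[0],Y-q[1])<60)&(Z>z[1]+32)&(Z<z[1]+60)).any() else None
        if k is not None: print("knob",cc(k),"z",np.median(Z[k]))
    w=wk&(h>3)&(h<22)&(s>60)&(Z>12.8)&(Z<95)&(np.hypot(X-439,Y-377)>110)
    if w.sum()>200:
        w=big(w);r=rect(P,w);z=np.median(Z[w]);print("cover",np.round(r[0],1),np.round(r[1],1),round(r[2],1),"z",z)
        g=(np.hypot(X-r[0][0],Y-r[0][1])<60)&(Z>z+30)&(Z<z+50)
        if g.any(): g=big(g);r=rect(P,g);print("grip",np.round(r[0],1),np.round(r[1],1),round(r[2],1),"z",np.median(Z[g]))
if __name__=="__main__": see(*sys.argv[1:])
E
python3 look.py top; python3 d.py 635 122.5 190 76.4
```

```text
top blue (array([393.6, 203.7]), 253.0) z [22.7 40.9]
knob (array([438.8, 374.2]), 14.3) z 75.34362975706563
cover [634.8 122.3] [201.1 156. ] 76.8 z 77.56231291788231
grip [634.1 121.9] [59.3 20.3] 76.0 z 115.06552036256971
t 8.2 shift [-0.2021  0.249   0.0051] turn 0.0044 pos [439.4 376.6 195.1] yaw 76.6 F [ 0.6 -0.1 -0.1] gap 59.7
```

move_arm --pt "-0.033 0.041 0 0" --pt "-0.067 0.083 0 0" --pt "-0.1 0.124 0 0" --pt "-0.134 0.166 0 0" --pt "-0.167 0.207 0 0" --pt "-0.19 0.235 0 0" --pt "-0.202 0.249 0 0" --pt "-0.202 0.249 0 0" --pt "-0.202 0.249 0 0"

```text
clock: 9.05
eef_pos: [634.6, 123.4, 194.6]
eef_rot: [-3.14, 0.0, 1.338]
wrist_force: [0.3, 1.0, -0.4]
finger_gap: 60.1
finger_force: 0.0
```

```bash
python3 look.py wrist; python3 d.py 635.5 123 85 76.6
```

```text
wrist blue (array([533.2, 251.5]), 131.9) z [26.6 34. ]
cover [636.7 123.5] [199.7 155. ] 76.6 z 78.74364655591418
grip [636.9 124.2] [59.1 19.5] 77.2 z 116.3931690420651
t 9.1 shift [-0.0007  0.0014  0.1101] turn 0.0019 pos [634.5 124.  195.1] yaw 76.7 F [0.3 0.8 0.1] gap 59.7
```

move_arm --pt "0 0.001 0.04 0" --pt "0 0.001 0.08 0" --pt "0 0.001 0.1 0" --pt "-0.0007 0.0014 0.109 0" --pt "-0.0007 0.0014 0.109 0" --pt "-0.0007 0.0014 0.109 0"

```text
clock: 9.7
eef_pos: [636.9, 122.5, 88.4]
eef_rot: [3.14, -0.001, 1.339]
wrist_force: [-0.1, 0.8, 0.1]
finger_gap: 59.9
finger_force: 0.0
```

move_arm --pt "0 0 0 0" --pt "0 0 0 0" --pt "0 0 0 0" --pt "0 0 0 0" --pt "0 0 0 0" --pt "0 0 0 0" --jaw 0.005

```text
clock: 10.3
eef_pos: [636.4, 121.8, 87.0]
eef_rot: [-3.141, 0.0, 1.338]
wrist_force: [-1.1, -0.9, 1.5]
finger_gap: 19.9
finger_force: 35.0
```

move_arm --pt "0 0 -0.01 0" --pt "0 0 -0.03 0" --pt "0 0 -0.06 0" --pt "0 0 -0.09 0" --pt "0 0 -0.115 0" --pt "0 0 -0.115 0" --pt "0 0 -0.115 0" --pt "0 0 -0.115 0"

```text
clock: 11.1
eef_pos: [635.8, 121.7, 199.8]
eef_rot: [-3.139, 0.001, 1.338]
wrist_force: [0.7, 0.3, -5.0]
finger_gap: 19.4
finger_force: 35.0
```

```bash
python3 d.py 445 -383 200 88.7;python3 look.py top
```

```text
t 11.1 shift [-0.5351 -0.0691  0.0006] turn -0.2103 pos [635.8 121.7 199.8] yaw 76.6 F [ 0.7  0.3 -5. ] gap 19.4
top blue (array([384.6, 216.5]), 262.1) z [22.6 36.5]
knob (array([439. , 374.1]), 14.5) z 73.7912445712634
```

move_arm --pt "-0.025 -0.003 0 -0.01" --pt "-0.07 -0.009 0 -0.03" --pt "-0.115 -0.015 0 -0.05" --pt "-0.16 -0.021 0 -0.07" --pt "-0.208 -0.027 0 -0.09" --pt "-0.256 -0.033 0 -0.11" --pt "-0.304 -0.039 0 -0.13" --pt "-0.352 -0.045 0 -0.15" --pt "-0.4 -0.051 0 -0.17" --pt "-0.445 -0.057 0 -0.185" --pt "-0.49 -0.063 0 -0.2" --pt "-0.52 -0.067 0 -0.21"

```text
clock: 12.35
eef_pos: [449.5, -371.0, 200.7]
eef_rot: [-3.14, -0.001, 1.547]
wrist_force: [0.4, 0.1, -4.7]
finger_gap: 19.7
finger_force: 35.0
```

```bash
python3 d.py 445 -383 32 88.7
```

```text
t 12.3 shift [-0.0123 -0.004   0.1687] turn -0.0014 pos [ 449.5 -371.   200.7] yaw 88.6 F [ 0.4  0.1 -4.7] gap 19.7
```

move_arm --pt "-0.0123 -0.004 0.0 0" --pt "-0.0123 -0.004 0.04 0" --pt "-0.0123 -0.004 0.08 0" --pt "-0.0123 -0.004 0.12 0" --pt "-0.0123 -0.004 0.15 0" --pt "-0.0123 -0.004 0.163 0" --pt "-0.0123 -0.004 0.168 0" --pt "-0.0123 -0.004 0.168 0" --pt "-0.0123 -0.004 0.168 0"

```text
clock: 13.25
eef_pos: [447.7, -381.4, 35.5]
eef_rot: [3.14, 0.002, 1.548]
wrist_force: [0.6, 0.5, -4.0]
finger_gap: 19.8
finger_force: 35.0
```

move_arm --pt "0 0 0.001 0" --pt "0 0 0.002 0" --pt "0 0 0.003 0" --pt "0 0 0.003 0" --pt "0 0 0.003 0"

```text
clock: 13.75
eef_pos: [446.9, -380.9, 31.0]
eef_rot: [-3.142, 0.0, 1.548]
wrist_force: [-0.2, 0.7, -4.6]
finger_gap: 19.7
finger_force: 35.0
```

move_arm --pt "0 0 0.001 0" --pt "0 0 0.002 0" --pt "0 0 0.003 0" --pt "0 0 0.0035 0" --pt "0 0 0.0035 0"

```text
clock: 14.25
eef_pos: [447.0, -380.9, 28.0]
eef_rot: [3.142, 0.0, 1.548]
wrist_force: [-2.8, 2.9, 5.5]
finger_gap: 19.8
finger_force: 35.0
```

Contact at the expected height. I'll release, rise, and take a top view of the corn, pot and keeper.

move_arm --pt "0 0 -0.001 0" --pt "0 0 -0.001 0" --pt "0 0 -0.001 0" --pt "0 0 -0.001 0" --jaw 0.05

```text
clock: 14.65
eef_pos: [447.0, -380.9, 28.4]
eef_rot: [3.141, 0.0, 1.548]
wrist_force: [-0.0, 0.1, 0.2]
finger_gap: 47.5
finger_force: 0.0
```

move_arm --pt "0 0 -0.03 0" --pt "0 0 -0.07 0" --pt "0 0 -0.11 0" --pt "0 0 -0.155 0" --pt "0 0 -0.19 0" --pt "0 0 -0.19 0" --pt "0 0 -0.19 0" --jaw 0.08

```text
clock: 15.35
eef_pos: [447.0, -380.9, 218.5]
eef_rot: [3.141, 0.001, 1.548]
wrist_force: [-0.2, 0.1, -0.2]
finger_gap: 79.9
finger_force: 0.0
```

```bash
python3 look.py top c_top; python3 d.py 600 60 225 76.6
```

```text
top blue (array([387.9, 216.1]), 262.7) z [22.4 36.7]
knob (array([438.6, 374.5]), 14.9) z 72.35641908482762
cover [ 447.5 -355.6] [150.8 152.1] 88.8 z 18.504207039105495
grip [ 445.7 -360.1] [20.  18.1] 88.1 z 55.012566165559065
t 15.4 shift [ 0.4441  0.1431 -0.0073] turn 0.2108 pos [ 446.7 -380.7  217.4] yaw 88.7 F [-0.2 -0.3 -0.2] gap 80.2
```

View pics/c_top.png

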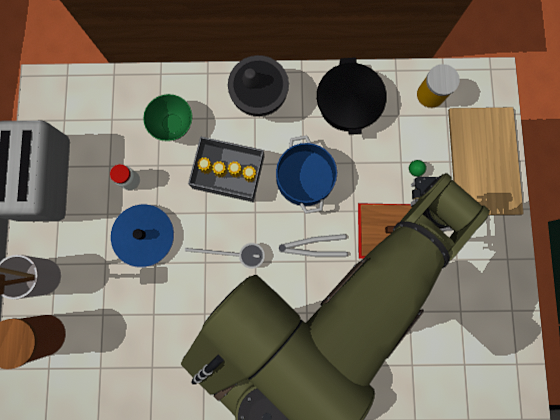

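The top view shows four corn pieces in the keeper at (204,163), (219,168), (234,168) and (249,172). The lid is on the trivet at (142,235), the cover on the mat at (385,230), and the open pot at (306,173).

```bash
cat > corn.py <<'E'
from h import *
import sys
np.set_printoptions(suppress=True,precision=1)
def corn(c):
    P=cloud(c);H=hsv(c);h,s,v=H[...,0],H[...,1],H[...,2];X,Y,Z=P[...,0],P[...,1],P[...,2]
    m=(h>15)&(h<35)&(s>90)&(v>90)&(Z>50)&(Z<70)&(X>500)&(X<750)&(abs(Y)<250)
    n,l,st,_=cv2.connectedComponentsWithStats(cv2.erode(m.astype(np.uint8),np.ones((2,2))))
    for i in range(1,n):
        if st[i,4]>15:
            k=l==i;q=cv2.minEnclosingCircle(P[k][:,:2].astype(np.float32));print("corn",np.round(q[0],1),round(q[1],1),"z",np.median(Z[k]),"px",np.round(cen(k)))
    b=(h>95)&(h<130)&(s>90)&(Z>74)&(Z<86)&(X>480)&(X<740)&(Y<20)&(Y>-240)
    if b.sum()>30:
        q=cv2.minEnclosingCircle(P[b][:,:2].astype(np.float32));print("rim",q,np.median(Z[b]))
    g=(s<80)&(Z>66)&(Z<78)&(X>500)&(X<760)&(Y>0)&(Y<240)
    if g.sum()>30: print("keeper",rect(P,big(g)),np.median(Z[g]))
if __name__=="__main__": corn(grab(sys.argv[1]))
E
python3 corn.py top
```

```text
corn [646.3 185.9] 17.5 z 58.971483521410505 px [205. 165.]
corn [634.6 142.4] 17.9 z 59.33230122143152 px [219. 169.]
corn [633.   93.7] 17.0 z 58.08017478215584 px [237. 169.]
corn [617.7  51.2] 17.9 z 58.193149066612364 px [252. 175.]
rim ((613.0632934570312, -115.76054382324219), 90.29695129394531) 79.07316551663348
keeper ((634.0661010742188, 120.43722534179688), (195.6333770751953, 151.82489013671875), 76.79219055175781) 71.3128768749541
```

move_arm --pt "0.04 0.013 0 0.02" --pt "0.08 0.026 0 0.04" --pt "0.12 0.039 0 0.06" --pt "0.16 0.052 0 0.08" --pt "0.2 0.065 0 0.1" --pt "0.24 0.078 0 0.12" --pt "0.28 0.091 0 0.14" --pt "0.32 0.104 0 0.16" --pt "0.36 0.117 0 0.18" --pt "0.4 0.13 0 0.2" --pt "0.444 0.143 0 0.211" --pt "0.444 0.143 0 0.211"

```text
clock: 16.65
eef_pos: [600.3, 64.2, 216.4]
eef_rot: [-3.139, 0.0, 1.341]
wrist_force: [0.1, -0.2, -0.8]
finger_gap: 79.7
finger_force: 0.0
```

```bash
python3 corn.py wrist; python3 corn.py top; python3 look.py top
```

```text
corn [650.6 188.9] 20.3 z 59.892759212941996 px [310.  44.]
corn [638.4 144.6] 20.0 z 59.90658312827841 px [307.  99.]
corn [637.4  98.7] 20.1 z 59.88308340380536 px [316. 149.]
corn [622.9  55.1] 20.3 z 59.83267148972328 px [311. 196.]
rim ((614.9175415039062, -114.023681640625), 89.71825408935547) 79.63193434778185
keeper ((636.522216796875, 122.23355865478516), (194.67340087890625, 150.68020629882812), 76.63294219970703) 72.38121359060915
rim ((612.9396362304688, -115.74343872070312), 89.88285064697266) 79.16501071066591
keeper ((648.7454833984375, 213.03021240234375), (152.07798767089844, 42.37961959838867), 1.955352783203125) 71.9551581986209
top blue (array([383.4, 217.5]), 262.7) z [22.7 36.9]
knob (array([438.3, 374. ]), 14.9) z 74.2258430973518
cover [ 446.  -381.6] [202.1 154.5] 89.3 z 18.593814645933207
grip [ 445.5 -380. ] [60.3 18.8] 89.6 z 55.53274621853302
```

```bash
python3 d.py 622 54.2 23 76.6
```

```text
t 16.8 shift [0.0003 0.0233 0.1942] turn 0.0002 pos [599.7  59.4 217.2] yaw 76.6 F [ 1.2 -0.4 -0.1] gap 80.0
```

move_arm --pt "0 0.023 0.02 0" --pt "0 0.023 0.06 0" --pt "0 0.023 0.1 0" --pt "0 0.023 0.14 0" --pt "0 0.023 0.175 0" --pt "0 0.023 0.19 0" --pt "0 0.023 0.194 0" --pt "0 0.023 0.194 0" --squeeze 20

```text
clock: 17.6
eef_pos: [622.9, 53.8, 25.3]
eef_rot: [3.141, -0.0, 1.336]
wrist_force: [0.4, 0.8, 0.2]
finger_gap: 80.1
finger_force: 0.0
```

move_arm --pt "0 0 0 0" --pt "0 0 0 0" --pt "0 0 0 0" --pt "0 0 0 0" --pt "0 0 0 0" --pt "0 0 0 0" --jaw 0.03

```text
clock: 18.2
eef_pos: [622.5, 54.4, 24.6]
eef_rot: [3.141, 0.0, 1.337]
wrist_force: [-1.2, -1.1, 2.1]
finger_gap: 39.6
finger_force: 20.0
```

move_arm --pt "0 0 -0.01 0" --pt "0 0 -0.04 0" --pt "0 0 -0.08 0" --pt "0 0 -0.12 0" --pt "0 0 -0.12 0" --pt "0 0 -0.12 0"

```text
clock: 18.8
eef_pos: [622.6, 54.4, 145.3]
eef_rot: [3.14, -0.0, 1.337]
wrist_force: [-0.9, -0.1, -1.9]
finger_gap: 39.3
finger_force: 20.0
```

```bash
python3 d.py 601.2 -168.5 25 76.6
```

```text
t 18.8 shift [-0.2218  0.0306  0.1203] turn -0.0001 pos [622.6  54.4 145.3] yaw 76.6 F [-0.9 -0.1 -1.9] gap 39.3
```

move_arm --pt "-0.04 0.006 0 0" --pt "-0.085 0.012 0 0" --pt "-0.13 0.018 0 0" --pt "-0.175 0.024 0 0" --pt "-0.21 0.029 0 0" --pt "-0.2218 0.0306 0 0" --pt "-0.2218 0.0306 0.03 0" --pt "-0.2218 0.0306 0.07 0" --pt "-0.2218 0.0306 0.1 0" --pt "-0.2218 0.0306 0.115 0" --pt "-0.2218 0.0306 0.1185 0" --pt "-0.2218 0.0306 0.1185 0"

```text
clock: 20.0
eef_pos: [600.9, -168.1, 25.8]
eef_rot: [-3.141, -0.0, 1.337]
wrist_force: [-0.1, 0.3, 0.2]
finger_gap: 39.7
finger_force: 20.0
```

move_arm --pt "0 0 0 0" --pt "0 0 0 0" --pt "0 0 0 0"

```text
clock: 20.3
eef_pos: [601.1, -168.5, 26.6]
eef_rot: [3.141, 0.0, 1.337]
wrist_force: [0.6, 0.2, -0.0]
finger_gap: 39.6
finger_force: 20.0
```

move_arm --pt "0 0 0 0" --pt "0 0 0 0" --pt "0 0 0 0" --jaw 0.05

```text
clock: 20.6
eef_pos: [600.9, -168.5, 26.1]
eef_rot: [3.141, 0.0, 1.337]
wrist_force: [-0.2, -0.3, -0.3]
finger_gap: 49.9
finger_force: 0.0
```

move_arm --pt "0 0 -0.02 0" --pt "0 0 -0.06 0" --pt "0 0 -0.1 0" --pt "0 0 -0.13 0" --pt "0 0 -0.13 0" --pt "0 0 -0.13 0"

```text
clock: 21.2
eef_pos: [600.8, -168.5, 156.0]
eef_rot: [3.141, 0.0, 1.337]
wrist_force: [-0.2, 0.3, -0.4]
finger_gap: 50.2
finger_force: 0.0
```

```bash
python3 d.py 636.4 97.8 24 76.6;  python3 corn.py wrist; python3 look.py top
```

```text
t 21.2 shift [ 0.2673 -0.0272  0.132 ] turn -0.0001 pos [ 600.8 -168.5  156. ] yaw 76.6 F [-0.2  0.3 -0.4] gap 50.2
corn [ 602.7 -168.1] 20.5 z 60.80081510575042 px [287. 208.]
rim ((615.3134155273438, -114.94393157958984), 89.36430358886719) 80.17526324923708
top blue (array([384.9, 217.4]), 263.0) z [22.8 36.8]
knob (array([438.5, 374.7]), 15.2) z 73.8664720097986
cover [ 446.  -381.1] [201.7 154.4] 89.1 z 18.344743468292336
grip [ 445.7 -379.6] [59.2 18.6] 89.6 z 55.6453254942553
```

move_arm --pt "0.04 -0.004 0 0" --pt "0.085 -0.009 0 0" --pt "0.13 -0.013 0 0" --pt "0.175 -0.018 0 0" --pt "0.22 -0.022 0 0" --pt "0.255 -0.026 0 0" --pt "0.2673 -0.0272 0.0 0" --pt "0.2673 -0.0272 0.04 0" --pt "0.2673 -0.0272 0.08 0" --pt "0.2673 -0.0272 0.12 0" --pt "0.2673 -0.0272 0.132 0" --pt "0.2673 -0.0272 0.132 0" --jaw 0.08

```text
clock: 22.5
eef_pos: [635.4, 97.1, 22.2]
eef_rot: [-3.138, 0.001, 1.336]
wrist_force: [0.6, -0.8, 1.2]
finger_gap: 80.2
finger_force: 0.0
```

move_arm --pt "0 0 0 0" --pt "0 0 0 0" --pt "0 0 0 0" --pt "0 0 0 0" --pt "0 0 0 0" --pt "0 0 0 0" --pt "0 0 0 0" --jaw 0.03

```text
clock: 23.2
eef_pos: [636.5, 97.9, 24.3]
eef_rot: [3.141, -0.0, 1.337]
wrist_force: [-0.5, -0.7, 4.0]
finger_gap: 39.6
finger_force: 20.0
```

move_arm --pt "0 0 -0.01 0" --pt "0 0 -0.04 0" --pt "0 0 -0.08 0" --pt "0 0 -0.12 0" --pt "0 0 -0.12 0" --pt "0 0 -0.12 0"

```text
clock: 23.8
eef_pos: [636.5, 97.9, 144.7]
eef_rot: [3.14, -0.0, 1.337]
wrist_force: [-0.6, -0.2, -2.9]
finger_gap: 39.5
finger_force: 20.0
```

```bash
python3 d.py 577 -106.2 26 76.6
```

```text
t 23.8 shift [-0.2123 -0.0107  0.1186] turn -0.0001 pos [636.5  97.9 144.7] yaw 76.6 F [-0.6 -0.2 -2.9] gap 39.5
```

move_arm --pt "-0.04 -0.002 0 0" --pt "-0.085 -0.004 0 0" --pt "-0.13 -0.006 0 0" --pt "-0.17 -0.008 0 0" --pt "-0.2 -0.01 0 0" --pt "-0.2123 -0.0107 0 0" --pt "-0.2123 -0.0107 0.02 0" --pt "-0.2123 -0.0107 0.06 0" --pt "-0.2123 -0.0107 0.09 0" --pt "-0.2123 -0.0107 0.11 0" --pt "-0.2123 -0.0107 0.1185 0" --pt "-0.2123 -0.0107 0.1185 0"

```text
clock: 25.0
eef_pos: [575.9, -105.4, 24.1]
eef_rot: [-3.138, -0.0, 1.337]
wrist_force: [0.4, -0.1, -1.2]
finger_gap: 39.5
finger_force: 20.0
```

move_arm --pt "0 0 0 0" --pt "0 0 0 0" --pt "0 0 0 0"

```text
clock: 25.3
eef_pos: [576.9, -106.1, 25.6]
eef_rot: [3.141, 0.0, 1.337]
wrist_force: [1.1, 0.1, -0.3]
finger_gap: 39.8
finger_force: 20.0
```

move_arm --pt "0 0 0 0" --pt "0 0 0 0" --pt "0 0 0 0" --jaw 0.05

```text
clock: 25.6
eef_pos: [576.8, -106.2, 25.6]
eef_rot: [3.141, 0.0, 1.337]
wrist_force: [-0.9, -0.0, -0.6]
finger_gap: 49.8
finger_force: 0.0
```

move_arm --pt "0 0 -0.02 0" --pt "0 0 -0.06 0" --pt "0 0 -0.1 0" --pt "0 0 -0.13 0" --pt "0 0 -0.13 0" --pt "0 0 -0.13 0"

```text
clock: 26.2
eef_pos: [576.7, -106.2, 155.5]
eef_rot: [3.141, 0.0, 1.337]
wrist_force: [0.2, 0.4, -1.1]
finger_gap: 49.5
finger_force: 0.0
```

```bash
python3 d.py 637.4 143.7 24 76.6;  python3 corn.py wrist; python3 corn.py top
```

```text
t 26.2 shift [0.2572 0.001  0.1315] turn -0.0001 pos [ 576.7 -106.2  155.5] yaw 76.6 F [ 0.2  0.4 -1.1] gap 49.5
corn [ 578.9 -105.3] 20.8 z 60.82359378460842 px [287. 207.]
corn [ 600.7 -167.9] 20.4 z 60.56220317523315 px [321. 271.]
rim ((615.0032958984375, -114.8111343383789), 89.32008361816406) 80.1897221104847
keeper ((615.01123046875, 32.01838684082031), (10.265897750854492, 149.7355499267578), 76.61473083496094) 72.42316197825579
corn [646.4 186.1] 17.2 z 59.30584827158157 px [205. 165.]
corn [633.2 142.6] 16.5 z 58.44766255206537 px [217. 170.]
rim ((612.9335327148438, -115.5863037109375), 88.67818450927734) 79.17747600368352
keeper ((634.5380859375, 120.77040100097656), (196.2931365966797, 151.58944702148438), 76.67227935791016) 71.05798748345171
```

move_arm --pt "0.04 0 0 0" --pt "0.085 0 0 0" --pt "0.13 0 0 0" --pt "0.175 0 0 0" --pt "0.215 0.001 0 0" --pt "0.245 0.001 0 0" --pt "0.2572 0.001 0.0 0" --pt "0.2572 0.001 0.04 0" --pt "0.2572 0.001 0.08 0" --pt "0.2572 0.001 0.12 0" --pt "0.2572 0.001 0.1315 0" --pt "0.2572 0.001 0.1315 0" --jaw 0.08

```text
clock: 27.5
eef_pos: [636.4, 143.0, 22.3]
eef_rot: [-3.138, 0.001, 1.336]
wrist_force: [0.3, 0.8, 1.8]
finger_gap: 80.1
finger_force: 0.0
```

move_arm --pt "0 0 0 0" --pt "0 0 0 0" --pt "0 0 0 0" --pt "0 0 0 0" --pt "0 0 0 0" --pt "0 0 0 0" --pt "0 0 0 0" --jaw 0.03

```text
clock: 28.2
eef_pos: [637.4, 143.8, 24.3]
eef_rot: [3.141, -0.0, 1.337]
wrist_force: [-1.8, 0.3, 4.3]
finger_gap: 39.7
finger_force: 20.0
```

move_arm --pt "0 0 -0.01 0" --pt "0 0 -0.04 0" --pt "0 0 -0.08 0" --pt "0 0 -0.12 0" --pt "0 0 -0.12 0" --pt "0 0 -0.12 0"

```text
clock: 28.8
eef_pos: [637.4, 143.8, 144.7]
eef_rot: [3.14, -0.001, 1.337]
wrist_force: [-0.2, -0.3, -1.7]
finger_gap: 39.7
finger_force: 20.0
```

```bash
python3 d.py 651 -123.8 26 76.6
```

```text
t 28.8 shift [-0.2572  0.0751  0.1187] turn -0.0001 pos [637.4 143.8 144.7] yaw 76.6 F [-0.2 -0.3 -1.7] gap 39.7
```

move_arm --pt "-0.04 0.012 0 0" --pt "-0.085 0.025 0 0" --pt "-0.13 0.038 0 0" --pt "-0.175 0.051 0 0" --pt "-0.22 0.064 0 0" --pt "-0.25 0.073 0 0" --pt "-0.2572 0.075 0 0" --pt "-0.2572 0.075 0.04 0" --pt "-0.2572 0.075 0.08 0" --pt "-0.2572 0.075 0.105 0" --pt "-0.2572 0.075 0.118 0" --pt "-0.2572 0.075 0.1185 0"

```text
clock: 30.0
eef_pos: [649.6, -122.8, 23.5]
eef_rot: [-3.138, -0.0, 1.337]
wrist_force: [0.0, -0.4, -0.7]
finger_gap: 39.9
finger_force: 20.0
```

move_arm --pt "0 0 0 0" --pt "0 0 0 0" --pt "0 0 0 0"

```text
clock: 30.3
eef_pos: [650.9, -123.7, 26.0]
eef_rot: [3.141, -0.0, 1.337]
wrist_force: [-0.5, -0.6, -0.8]
finger_gap: 39.6
finger_force: 20.0
```

move_arm --pt "0 0 0 0" --pt "0 0 0 0" --pt "0 0 0 0" --jaw 0.05

```text
clock: 30.6
eef_pos: [650.7, -123.9, 25.6]
eef_rot: [3.141, 0.0, 1.337]
wrist_force: [0.6, -0.9, -0.3]
finger_gap: 49.9
finger_force: 0.0
```

move_arm --pt "0 0 -0.02 0" --pt "0 0 -0.06 0" --pt "0 0 -0.1 0" --pt "0 0 -0.13 0" --pt "0 0 -0.13 0" --pt "0 0 -0.13 0"

```text
clock: 31.2
eef_pos: [650.6, -123.8, 155.5]
eef_rot: [3.141, 0.0, 1.337]
wrist_force: [-0.1, -0.6, -1.3]
finger_gap: 49.7
finger_force: 0.0
```

```bash
python3 d.py 649.6 188 24 76.6;  python3 corn.py wrist; python3 corn.py top; python3 look.py top
```

```text
t 31.2 shift [ 0.3031 -0.0734  0.1315] turn -0.0001 pos [ 650.6 -123.8  155.5] yaw 76.6 F [-0.1 -0.6 -1.3] gap 49.7
corn [ 652.5 -122. ] 20.5 z 60.82931136771049 px [287. 207.]
corn [ 579.  -105.1] 20.2 z 60.82611988089738 px [194. 207.]
corn [ 602.5 -168. ] 20.5 z 60.66932590969424 px [253. 271.]
rim ((615.0782470703125, -114.76676940917969), 89.3505859375) 80.28034833334203
keeper ((614.7672729492188, 31.480335235595703), (10.28461742401123, 149.9833221435547), 75.99640655517578) 72.46931072398218
corn [646.3 186.1] 17.1 z 59.31065910735015 px [205. 165.]
rim ((612.9475708007812, -115.68682098388672), 88.4890365600586) 79.93368726244012
keeper ((633.907958984375, 120.66905212402344), (196.06361389160156, 151.226806640625), 76.59619903564453) 71.18551520406743
top blue (array([384.8, 217.2]), 262.8) z [22.8 37.3]
knob (array([438.2, 374.7]), 14.8) z 73.38787448343055
cover [ 446.  -381.2] [201.9 154.4] 89.0 z 18.589381267622684
grip [ 445.8 -379.3] [59.1 18.8] 88.6 z 55.98509397135547
```

move_arm --pt "0.045 -0.011 0 0" --pt "0.09 -0.022 0 0" --pt "0.135 -0.033 0 0" --pt "0.18 -0.044 0 0" --pt "0.225 -0.055 0 0" --pt "0.27 -0.065 0 0" --pt "0.295 -0.071 0 0" --pt "0.3031 -0.0734 0 0" --pt "0.3031 -0.0734 0.04 0" --pt "0.3031 -0.0734 0.08 0" --pt "0.3031 -0.0734 0.12 0" --pt "0.3031 -0.0734 0.1315 0" --jaw 0.08

```text
clock: 32.55
eef_pos: [647.2, 186.3, 18.7]
eef_rot: [-3.135, 0.004, 1.336]
wrist_force: [-0.1, 0.5, -0.0]
finger_gap: 80.0
finger_force: 0.0
```

move_arm --pt "0 0 0 0" --pt "0 0 0 0" --pt "0 0 0 0"

```text
clock: 32.85
eef_pos: [650.7, 188.1, 26.4]
eef_rot: [3.139, -0.002, 1.337]
wrist_force: [-0.9, 0.4, 0.6]
finger_gap: 80.0
finger_force: 0.0
```

move_arm --pt "0 0 0 0" --pt "0 0 0 0" --pt "0 0 0 0" --pt "0 0 0 0" --pt "0 0 0 0" --pt "0 0 0 0" --pt "0 0 0 0" --jaw 0.03

```text
clock: 33.55
eef_pos: [649.5, 188.0, 23.9]
eef_rot: [-3.142, 0.0, 1.337]
wrist_force: [-0.9, -0.6, 0.2]
finger_gap: 39.4
finger_force: 20.0
```

move_arm --pt "0 0 -0.01 0" --pt "0 0 -0.04 0" --pt "0 0 -0.08 0" --pt "0 0 -0.12 0" --pt "0 0 -0.12 0" --pt "0 0 -0.12 0"

```text
clock: 34.15
eef_pos: [649.7, 188.1, 145.1]
eef_rot: [3.14, -0.001, 1.337]
wrist_force: [-0.1, -0.7, -1.1]
finger_gap: 39.6
finger_force: 20.0
```

```bash
python3 d.py 626.8 -61.5 26 76.6
```

```text
t 34.1 shift [-0.2482  0.0354  0.119 ] turn -0.0001 pos [649.7 188.1 145.1] yaw 76.6 F [-0.1 -0.7 -1.1] gap 39.6
```

move_arm --pt "-0.04 0.006 0 0" --pt "-0.085 0.012 0 0" --pt "-0.13 0.018 0 0" --pt "-0.175 0.025 0 0" --pt "-0.22 0.031 0 0" --pt "-0.24 0.0345 0 0" --pt "-0.2482 0.0354 0 0" --pt "-0.2482 0.0354 0.04 0" --pt "-0.2482 0.0354 0.08 0" --pt "-0.2482 0.0354 0.105 0" --pt "-0.2482 0.0354 0.118 0" --pt "-0.2482 0.0354 0.118 0"

```text
clock: 35.35
eef_pos: [625.6, -60.6, 24.3]
eef_rot: [-3.138, 0.0, 1.338]
wrist_force: [0.6, 0.4, -1.0]
finger_gap: 39.7
finger_force: 20.0
```

move_arm --pt "0 0 0 0" --pt "0 0 0 0" --pt "0 0 0 0"

```text
clock: 35.65
eef_pos: [626.8, -61.5, 26.6]
eef_rot: [3.14, -0.0, 1.337]
wrist_force: [-0.7, 0.6, -1.0]
finger_gap: 39.7
finger_force: 20.0
```

move_arm --pt "0 0 0 0" --pt "0 0 0 0" --pt "0 0 0 0" --jaw 0.05

```text
clock: 35.95
eef_pos: [626.5, -61.6, 26.1]
eef_rot: [3.141, -0.0, 1.337]
wrist_force: [-0.3, -0.2, 0.2]
finger_gap: 50.0
finger_force: 0.0
```

move_arm --pt "0 0 -0.02 0" --pt "0 0 -0.06 0" --pt "0 0 -0.1 0" --pt "0 0 -0.15 0" --pt "0 0 -0.19 0" --pt "0 0 -0.19 0" --pt "0 0 -0.19 0"

```text
clock: 36.65
eef_pos: [626.5, -61.7, 216.4]
eef_rot: [3.14, -0.0, 1.337]
wrist_force: [0.5, -0.4, -0.4]
finger_gap: 49.6
finger_force: 0.0
```

```bash
python3 d.py 446.5 -381 190 88.7;  python3 corn.py wrist;  python3 look.py top d_top
```

```text
t 36.6 shift [-0.3524 -0.1011  0.0262] turn -0.2114 pos [626.5 -61.7 216.4] yaw 76.6 F [ 0.5 -0.4 -0.4] gap 49.6
corn [628.  -59.5] 20.4 z 60.87924113655285 px [287. 190.]
corn [ 651.9 -121.4] 20.2 z 60.67730954791634 px [321. 242.]
corn [ 579.3 -105. ] 20.5 z 60.77444809156884 px [253. 243.]
corn [ 602.4 -167.8] 20.6 z 60.643177729984245 px [287. 293.]
rim ((614.379150390625, -113.90786743164062), 89.96823120117188) 80.21798896070959
keeper ((623.048095703125, 66.92440032958984), (81.05809783935547, 150.29420471191406), 76.56805419921875) 72.52411364816086
top blue (array([387.8, 215.9]), 262.5) z [22.5 37. ]
knob (array([438.9, 374.9]), 14.2) z 72.66823264037555
cover [ 446.  -381.1] [201.1 154.6] 89.0 z 18.580143945712052
grip [ 445.9 -379.8] [57.8 18.3] 88.9 z 55.22069160488377
```

View pics/d_top.png

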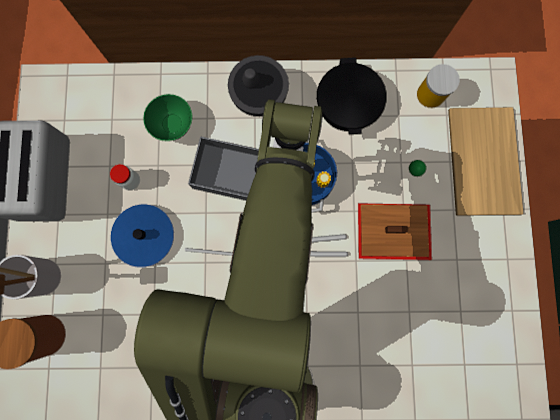

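All four pieces stand in the pot and the keeper looks empty. The cover is on the mat at (395,230) and the lid on the trivet at (142,235), neither of them disturbed. Next is the cover.

move_arm --pt "-0.04 -0.012 0 -0.03" --pt "-0.085 -0.025 0 -0.06" --pt "-0.13 -0.038 0 -0.09" --pt "-0.175 -0.051 0 -0.12" --pt "-0.22 -0.064 0 -0.15" --pt "-0.265 -0.077 0 -0.18" --pt "-0.31 -0.09 0 -0.2" --pt "-0.34 -0.098 0.01 -0.211" --pt "-0.3524 -0.1011 0.026 -0.211" --pt "-0.3524 -0.1011 0.026 -0.211" --pt "-0.3524 -0.1011 0.026 -0.211" --squeeze 35

```text
clock: 37.85
eef_pos: [446.3, -380.4, 189.2]
eef_rot: [-3.14, -0.001, 1.548]
wrist_force: [-0.3, 0.1, -0.3]
finger_gap: 50.3
finger_force: 0.0
```

```bash
python3 look.py wrist; python3 d.py 446.9 -380.9 28.5 88.7
```

```text
cover [ 448.  -378.7] [199.4 155.3] 88.7 z 19.773477401459616
grip [ 448.  -379.2] [60.3 19.3] 88.9 z 57.36514713547439
t 37.9 shift [-0.0007  0.0002  0.1615] turn 0.0003 pos [ 446.8 -380.2  190. ] yaw 88.7 F [ 0.6 -0.4 -1.3] gap 49.8
```

move_arm --pt "-0.0007 0 0.04 0" --pt "-0.0007 0 0.08 0" --pt "-0.0007 0 0.12 0" --pt "-0.0007 0 0.15 0" --pt "-0.0007 0 0.161 0" --pt "-0.0007 0 0.161 0" --pt "-0.0007 0 0.161 0"

```text
clock: 38.6
eef_pos: [447.3, -382.0, 30.7]
eef_rot: [3.14, 0.002, 1.548]
wrist_force: [-0.0, 0.6, -0.0]
finger_gap: 49.7
finger_force: 0.0
```

move_arm --pt "0 0 0 0" --pt "0 0 0 0" --pt "0 0 0 0" --pt "0 0 0 0" --pt "0 0 0 0" --pt "0 0 0 0" --jaw 0.005

```text
clock: 39.2
eef_pos: [446.5, -381.8, 29.3]
eef_rot: [3.141, 0.0, 1.548]
wrist_force: [-1.7, 0.9, 5.2]
finger_gap: 19.9
finger_force: 35.0
```

move_arm --pt "0 0 -0.01 0" --pt "0 0 -0.04 0" --pt "0 0 -0.08 0" --pt "0 0 -0.12 0" --pt "0 0 -0.16 0" --pt "0 0 -0.17 0" --pt "0 0 -0.17 0" --pt "0 0 -0.17 0"

```text
clock: 40.0
eef_pos: [445.7, -381.1, 196.6]
eef_rot: [-3.139, -0.002, 1.548]
wrist_force: [-0.6, -0.1, -5.2]
finger_gap: 20.1
finger_force: 35.0
```

```bash
python3 d.py 636 121.8 200 76.6
```

```text
t 40.0 shift [ 0.5072  0.1786 -0.0027] turn 0.2108 pos [ 445.7 -381.1  196.6] yaw 88.7 F [-0.6 -0.1 -5.2] gap 20.1
```

move_arm --pt "0.02 0.007 0 0.01" --pt "0.065 0.023 0 0.03" --pt "0.11 0.039 0 0.05" --pt "0.155 0.055 0 0.07" --pt "0.2 0.07 0 0.09" --pt "0.245 0.086 0 0.11" --pt "0.29 0.102 0 0.13" --pt "0.335 0.118 0 0.15" --pt "0.38 0.134 0 0.17" --pt "0.425 0.15 0 0.185" --pt "0.465 0.164 0 0.2" --pt "0.49 0.172 0 0.211"

```text
clock: 41.2
eef_pos: [629.2, 107.2, 195.7]
eef_rot: [-3.137, 0.001, 1.338]
wrist_force: [0.3, -0.0, -4.0]
finger_gap: 19.6
finger_force: 35.0
```

```bash
python3 d.py 635.8 121 105 76.6
```

```text
t 41.2 shift [0.0151 0.0036 0.0907] turn 0.0012 pos [629.2 107.2 195.7] yaw 76.7 F [ 0.3 -0.  -4. ] gap 19.6
```

move_arm --pt "0.0151 0.0036 0 0" --pt "0.0151 0.0036 0.02 0" --pt "0.0151 0.0036 0.05 0" --pt "0.0151 0.0036 0.07 0" --pt "0.0151 0.0036 0.085 0" --pt "0.0151 0.0036 0.09 0" --pt "0.0151 0.0036 0.09 0" --pt "0.0151 0.0036 0.09 0" --pt "0.0151 0.0036 0.09 0"

```text
clock: 42.1
eef_pos: [637.0, 118.2, 110.0]
eef_rot: [3.14, -0.001, 1.337]
wrist_force: [0.4, 0.1, -4.2]
finger_gap: 19.6
finger_force: 35.0
```

```bash
python3 d.py 635.8 121 89 76.6; python3 look.py wrist e_w; python3 corn.py wrist
```

```text
t 42.1 shift [ 0.0025 -0.0019  0.021 ] turn -0.0001 pos [637.  118.2 110. ] yaw 76.6 F [ 0.4  0.1 -4.2] gap 19.6
wrist blue (array([611.7,  76.5]), 124.1) z [32.8 72. ]
```

View pics/e_w.png

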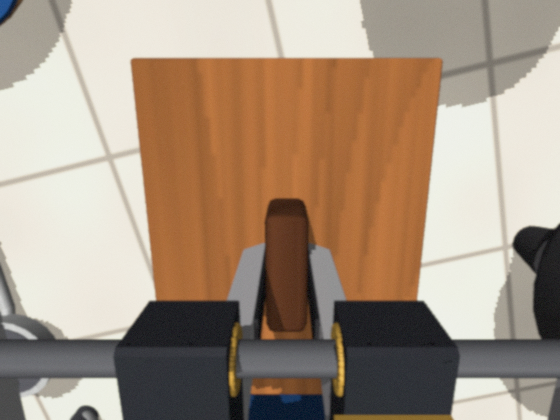

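The cover fills the view, corners at about (132,58) and (441,58). The near side is hidden, so I'll check its tilt from the depth.

Run:
```python
from h import *
c=load("wrist");P=cloud(c);H=hsv(c)
m=np.zeros((420,560),bool);m[65:290,155:235]=1;m[65:180,155:425]=1
m&=(H[...,0]<22)&(H[...,1]>60);Q=P[m]
A=np.c_[Q[:,:2]-[637,118],np.ones(len(Q))];s=np.linalg.lstsq(A,Q[:,2],rcond=None)[0];print(np.degrees(s[:2]),s[2],m.sum())
# far edge
mm=big((H[...,0]<22)&(H[...,1]>60));r=rect(P,mm);print(r)
v=P[mm];ty=np.array([.232,.973]);tx=np.array([.973,-.232])
a=(v[:,:2]-[637,118.2])@ty;b=(v[:,:2]-[637,118.2])@tx
print(np.percentile(a,[0.5,99.5]),np.percentile(b,[.5,99.5]))
```

```text
[0.1711771  0.99164487] 100.11625358296376 39820
((641.9764404296875, 134.69149780273438), (197.3997802734375, 235.28341674804688), 76.79297637939453)
[-51.26554822 101.97292314] [-75.23796966  76.73308394]
```

move_arm --pt "0.0025 -0.0019 0 0" --pt "0.0025 -0.0019 0.003 0" --pt "0.0025 -0.0019 0.006 0" --pt "0.0025 -0.0019 0.009 0" --pt "0.0025 -0.0019 0.012 0" --pt "0.0025 -0.0019 0.015 0" --pt "0.0025 -0.0019 0.017 0" --pt "0.0025 -0.0019 0.018 0" --pt "0.0025 -0.0019 0.018 0"

```text
clock: 43.1
eef_pos: [635.3, 121.0, 90.8]
eef_rot: [-3.141, 0.0, 1.337]
wrist_force: [-0.1, -0.0, -4.1]
finger_gap: 19.6
finger_force: 35.0
```

move_arm --pt "0 0 0.001 0" --pt "0 0 0.002 0" --pt "0 0 0.003 0" --pt "0 0 0.003 0" --pt "0 0 0.003 0"

```text
clock: 43.6
eef_pos: [635.3, 121.0, 88.3]
eef_rot: [3.141, -0.0, 1.337]
wrist_force: [-2.4, -0.0, 1.8]
finger_gap: 20.1
finger_force: 35.0
```

Seated at the expected height. Releasing.

move_arm --pt "0 0 0 0" --pt "0 0 0 0" --pt "0 0 0 0" --pt "0 0 0 0" --jaw 0.06

```text
clock: 44.0
eef_pos: [635.4, 121.0, 88.0]
eef_rot: [3.141, -0.0, 1.337]
wrist_force: [0.5, 0.4, 0.2]
finger_gap: 48.3
finger_force: 0.0
```

move_arm --pt "0 0 -0.02 0" --pt "0 0 -0.06 0" --pt "0 0 -0.1 0" --pt "0 0 -0.12 0" --pt "0 0 -0.12 0"

```text
clock: 44.5
eef_pos: [636.3, 121.1, 211.4]
eef_rot: [3.136, -0.002, 1.337]
wrist_force: [-0.1, -0.1, -0.4]
finger_gap: 59.8
finger_force: 0.0
```

```bash
python3 look.py wrist;python3 look.py top;  python3 d.py 439.5 376.5 200 76.6
python3 - <<'E'
from h import *
c=load("wrist");P=cloud(c);H=hsv(c)
m=big((H[...,0]<22)&(H[...,1]>60)&(P[...,2]>70)&(P[...,2]<88));Q=P[m]
A=np.c_[Q[:,:2]-[636,122],np.ones(len(Q))];s=np.linalg.lstsq(A,Q[:,2],rcond=None)[0];print(np.degrees(s[:2]),s[2],m.sum())
E
```

```text
wrist blue (array([530.5, 253.3]), 136.5) z [26.6 34.4]
cover [636.6 123.2] [200.  155.1] 76.6 z 78.74999187331397
grip [636.9 123.6] [60.  19.9] 77.0 z 116.38317888201419
top blue (array([391., 215.]), 262.7) z [22.6 37.6]
knob (array([438.6, 375.1]), 14.9) z 73.62569442598465
cover [622.6  66.7] [ 87.7 156.2] 77.3 z 77.624869274302
t 44.6 shift [ 0.2032 -0.2495  0.0072] turn -0.0001 pos [635.1 120.9 207.2] yaw 76.6 F [ 0.2  0.6 -0.6] gap 60.1
[-0.06417712  0.04026487] 78.74225949845153 33362
```

move_arm --pt "0.033 -0.041 0 0" --pt "0.067 -0.082 0 0" --pt "0.1 -0.123 0 0" --pt "0.133 -0.164 0 0" --pt "0.167 -0.205 0 0" --pt "0.19 -0.233 0 0" --pt "0.203 -0.2495 0 0" --pt "0.203 -0.2495 0 0" --pt "0.203 -0.2495 0 0" --pt "0.203 -0.2495 0 0"

```text
clock: 45.6
eef_pos: [440.2, 375.3, 207.1]
eef_rot: [-3.141, 0.001, 1.336]
wrist_force: [-0.5, 0.3, -0.8]
finger_gap: 60.1
finger_force: 0.0
```

```bash
python3 look.py wrist;  python3 d.py 439.7 377 41 76.6
```

```text
wrist blue (array([440.4, 377.6]), 94.1) z [26.7 34.9]
knob (array([441.1, 377.9]), 15.0) z 74.51324410901685
cover [658.8 211.5] [30.9 67.6] 37.1 z 78.22657166390476
t 45.6 shift [ 0.0017 -0.001   0.1664] turn -0.0017 pos [440.4 375.3 207.4] yaw 76.5 F [-0.1 -0.2 -0.2] gap 60.0
```

move_arm --pt "0.0017 -0.001 0.04 0" --pt "0.0017 -0.001 0.08 0" --pt "0.0017 -0.001 0.12 0" --pt "0.0017 -0.001 0.15 0" --pt "0.0017 -0.001 0.165 0" --pt "0.0017 -0.001 0.165 0" --pt "0.0017 -0.001 0.165 0"

```text
clock: 46.35
eef_pos: [439.9, 378.3, 44.2]
eef_rot: [3.141, -0.001, 1.336]
wrist_force: [1.0, -0.2, -0.2]
finger_gap: 60.0
finger_force: 0.0
```

move_arm --pt "0 0 0 0" --pt "0 0 0 0" --pt "0 0 0 0" --pt "0 0 0 0" --pt "0 0 0 0" --pt "0 0 0 0" --jaw 0.01

```text
clock: 46.95
eef_pos: [439.3, 378.3, 43.4]
eef_rot: [3.141, -0.001, 1.337]
wrist_force: [-0.6, -0.6, 4.3]
finger_gap: 29.2
finger_force: 35.0
```

move_arm --pt "0 0 -0.01 0" --pt "0 0 -0.04 0" --pt "0 0 -0.08 0" --pt "0 0 -0.12 0" --pt "0 0 -0.16 0" --pt "0 0 -0.17 0" --pt "0 0 -0.17 0" --pt "0 0 -0.17 0"

```text
clock: 47.75
eef_pos: [438.4, 377.7, 210.6]
eef_rot: [-3.139, 0.003, 1.337]
wrist_force: [-0.2, 0.6, -5.0]
finger_gap: 29.4
finger_force: 35.0
```

```bash
python3 d.py 614 -115.5 200 76.6
```

```text
t 47.8 shift [-0.439   0.2852  0.0111] turn -0.0001 pos [438.4 377.7 210.6] yaw 76.6 F [-0.2  0.6 -5. ] gap 29.4
```

move_arm --pt "-0.02 0.013 0 0" --pt "-0.055 0.036 0 0" --pt "-0.095 0.062 0 0" --pt "-0.135 0.088 0 0" --pt "-0.18 0.117 0 0" --pt "-0.225 0.146 0 0" --pt "-0.27 0.175 0 0" --pt "-0.315 0.204 0 0" --pt "-0.355 0.23 0 0" --pt "-0.395 0.256 0 0" --pt "-0.425 0.276 0 0" --pt "-0.438 0.285 0 0"

```text
clock: 48.95
eef_pos: [614.5, -117.8, 209.6]
eef_rot: [-3.137, 0.001, 1.333]
wrist_force: [0.2, -0.3, -4.7]
finger_gap: 29.2
finger_force: 35.0
```

move_arm --pt "0 0 0.02 0" --pt "0 0 0.05 0" --pt "0 0 0.08 0" --pt "0 0 0.09 0" --pt "0 0 0.09 0" --pt "0 0 0.09 0" --pt "0 0 0.09 0"

```text
clock: 49.65
eef_pos: [615.4, -114.0, 124.4]
eef_rot: [3.139, 0.0, 1.337]
wrist_force: [0.1, 0.0, -2.8]
finger_gap: 29.2
finger_force: 35.0
```

```bash
python3 d.py 614 -114.2 103 76.6; python3 look.py wrist
python3 - <<'E'
from h import *
c=load("wrist");P=cloud(c);H=hsv(c)
m=big((H[...,0]>100)&(H[...,0]<125)&(H[...,1]>120)&(P[...,2]>92)&(P[...,2]<130));Q=P[m]
print(cv2.minEnclosingCircle(Q[:,:2].astype(np.float32)),np.percentile(Q[:,2],[1,99]))
q=Q[:,:2]-[614,-115]
for t in np.radians([0,45,90,135,180,-135,-45]):
    u=[np.cos(t),np.sin(t)];k=(q@u>70);print(np.degrees(t).round(),np.median(Q[k,2]) if k.any() else None)
E
```

```text
t 49.6 shift [-0.0005 -0.0013  0.0214] turn 0.0001 pos [ 615.4 -114.   124.4] yaw 76.6 F [ 0.1  0.  -2.8] gap 29.2
wrist blue (array([ 616.3, -113.7]), 94.4) z [107.7 115.7]
knob (array([ 618.3, -105.4]), 27.0) z 155.8242764901058
cover [613.9  26.6] [  2.5 153.7] 76.7 z 77.65633565309896
grip [614.  -26.7] [58.9 13.3] 0.5 z 108.64221970705077
((616.2811279296875, -113.703857421875), 94.37037658691406) [107.24438518 116.06676629]
0.0 109.12519730322452
45.0 109.0801887093879
90.0 109.00161967582892
135.0 108.93791149137664
180.0 108.96930153229465
-135.0 107.87240326734432
-45.0 109.04040488768435
```

move_arm --pt "-0.0012 -0.001 0 0" --pt "-0.0012 -0.001 0.004 0" --pt "-0.0012 -0.001 0.008 0" --pt "-0.0012 -0.001 0.011 0" --pt "-0.0012 -0.001 0.014 0" --pt "-0.0012 -0.001 0.017 0" --pt "-0.0012 -0.001 0.019 0" --pt "-0.0012 -0.001 0.02 0" --pt "-0.0012 -0.001 0.02 0"

```text
clock: 50.6
eef_pos: [613.5, -114.9, 102.8]
eef_rot: [-3.141, 0.0, 1.337]
wrist_force: [0.0, -0.2, -4.7]
finger_gap: 29.6
finger_force: 35.0
```

move_arm --pt "0 0 0.001 0" --pt "0 0 0.0015 0" --pt "0 0 0.0015 0"

```text
clock: 50.9
eef_pos: [613.6, -114.9, 101.5]
eef_rot: [3.141, -0.0, 1.337]
wrist_force: [-0.2, 0.5, -5.0]
finger_gap: 29.4
finger_force: 35.0
```

move_arm --pt "0 0 0.001 0" --pt "0 0 0.002 0" --pt "0 0 0.002 0"

```text
clock: 51.2
eef_pos: [613.6, -114.9, 101.4]
eef_rot: [3.141, 0.0, 1.337]
wrist_force: [-9.6, 2.2, 12.9]
finger_gap: 29.7
finger_force: 35.0
```

Seated at the expected 101.4 mm. I'll release and move clear.

move_arm --pt "0 0 -0.001 0" --pt "0 0 -0.001 0" --pt "0 0 -0.001 0" --pt "0 0 -0.001 0" --jaw 0.06

```text
clock: 51.6
eef_pos: [613.6, -114.9, 100.4]
eef_rot: [3.141, 0.0, 1.337]
wrist_force: [0.1, 0.0, -0.2]
finger_gap: 57.9
finger_force: 0.0
```

move_arm --pt "0 0 -0.02 0" --pt "0 0 -0.06 0" --pt "0 0 -0.1 0" --pt "0 0 -0.12 0" --pt "0 0 -0.12 0" --pt "0 0 -0.12 0"

```text
clock: 52.2
eef_pos: [613.3, -114.9, 219.6]
eef_rot: [-3.141, -0.0, 1.337]
wrist_force: [-0.7, 0.7, -0.2]
finger_gap: 59.9
finger_force: 0.0
```

```bash
python3 look.py wrist; python3 d.py 440 -380 230 76.6
```

```text
wrist blue (array([ 614. , -115.4]), 94.4) z [84.7 92.9]
knob (array([ 614.5, -115.1]), 15.0) z 132.46628189663392
cover [616.6  38.6] [ 26.  154.9] 76.6 z 78.78385718723894
t 52.2 shift [-0.2981 -0.1069 -0.011 ] turn -0.0001 pos [ 613.1 -114.8  218.8] yaw 76.6 F [ 0.4  0.3 -0.5] gap 60.0
```

Both heights match their starting values (knob top at 132.5 mm). I'll move aside for a final look.

move_arm --pt "-0.04 -0.014 0 0" --pt "-0.085 -0.03 0 0" --pt "-0.13 -0.046 0 0" --pt "-0.175 -0.062 0 0" --pt "-0.22 -0.078 0 0" --pt "-0.265 -0.095 0 0" --pt "-0.298 -0.107 0 0" --pt "-0.298 -0.107 0 0" --pt "-0.298 -0.107 0 0"

```text
clock: 53.15
eef_pos: [439.8, -380.0, 219.0]
eef_rot: [-3.14, -0.001, 1.335]
wrist_force: [-0.9, 0.2, 0.2]
finger_gap: 59.9
finger_force: 0.0
```

```bash
python3 look.py top f_top; python3 d.py 440 -380 230 76.6
```

```text
top blue (array([504., -87.]), 206.5) z [80.2 94.5]
knob (array([ 611.9, -116.9]), 14.9) z 131.78200828182025
cover [635.2 122. ] [200.7 157.2] 76.7 z 77.61489481123215
grip [634.3 121.6] [59.7 19.8] 76.7 z 114.35137715032897
t 53.2 shift [-0.0007 -0.0002 -0.0107] turn -0.0002 pos [ 440.3 -379.4  219.3] yaw 76.6 F [ 0.3  0.4 -0.2] gap 59.9
```

View pics/f_top.png

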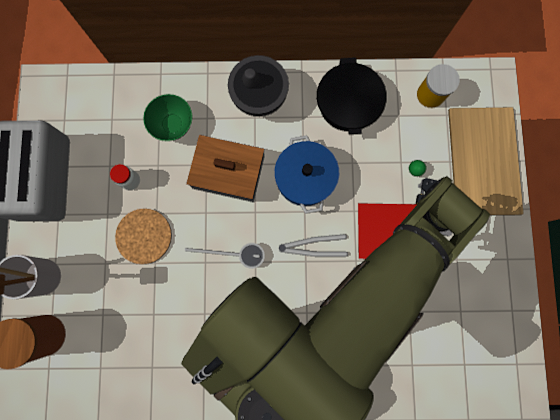

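The lid is back on the pot at (307,173) and the cover on the keeper at (226,167). The salt jar, ladle, tongs and lime are where they began.

```bash
python3 -c "from cell import manip;print(manip.sign_off())"
```

```text
the job is handed in; nothing more can be done
None
```

The job is handed in: all four corn pieces are in the pot, and the cover and lid are fully seated by the final measurements. The other things on the ledge look unmoved, and the run took about 53 s. No verdict was shown.

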